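# Pick the round bar out of the offcut tray and clamp it in the V-block

### The arm

A 6-joint arm with a two-finger parallel gripper is mounted at the origin on a cart in front of the work surface, level with it; the furniture and walls round the work are solid. World frame = base frame: x ahead of the robot, y to its left, z up, the work surface at z = 0. Lengths are in m, angles in degrees, forces in N, time in s.
With the tool pointing down it reaches from about 0.3 to 0.75 m from the base axis. Payload 8.5 kg.
Tool frame: the origin (TCP) lies between the finger pads, 19 mm behind the fingertips; this is the grasp point; z points along the fingers, y is the line along which they close (so a half turn about z gives the same grasp; the last joint's range is limited). The gripper opens to 85 mm and grips with 20 to 120 N. Pads are 22 mm wide; open, the fingers measure 114 mm over their backs; the gripper's body (76 mm by 85 mm) begins 54 mm behind the grasp point. The pads swing forward as they close: fully open they stand 13 mm farther back than shut.
Start: joints at [-82.179, 21.807, 74.336, -0, 83.858, -12.336], TCP at [0.19, -0.516, 0.25] pointing down, gripper open.
Joint ranges: [-178.18, 178.18], [-50.72, 133.34], [12.68, 142.11], [-81.47, 261.47], [9.98, 163.14], [-165.26, 165.26]. Speed limits (degrees/s): [136.94, 136.94, 180, 180, 180, 180].

### API

Orientations are given as a 3x3 rotation matrix whose columns are the frame's x, y, z axes.
In Python, from rig import env, viewer, telemetry gives the robot as it stands (env), with the cameras (viewer) and the readings (telemetry).
- The arm moves only by the shell command python3 nudge.py [FORCE], which reads ROWS from standard input. ROWS is a JSON object with one list for each field, all of the same length, 1 to 10, a row being the entries at one place: dx, dy, dz (the shift in m), rz (a turn about the tool's z in degrees), finger_gap (the finger opening in m); each row shifts and turns the commanded pose from where the row before left it, along the tool's axes as they then stand; what a row does not reach is not made up. A row lasts 1/10 s, in which the tool goes at most 0.05 m and 8.59 degrees, less where a joint would pass 70% of its speed; a pose out of reach is approached as far as the arm can. The fingers move at their own pace and stop on an object; FORCE is the grip in N (left out, the last holds). Time passes only in rows, so rows that do not move let the fingers close. It prints the time, the measured TCP pose, the force, the opening and the grip force at its end. Input that does not fit is refused with a message, and nothing moves.
- telemetry.observe(): the state, without advancing time (a new reading comes with each control period).
- viewer.get_image(name): name is "scene" or "top"; returns a dict with "pixels" (400x640x3 uint8, red, green, blue), "K" (3x3 intrinsics, pixels), "extrinsics" (4x4, takes a point from world to camera coordinates). Camera axes: x right, y down, z forward; pixel columns grow to the right and rows downward; lengths in m; the calibration is good to about 2 mm. A picture is of the moment at which its call begins. There is no depth.
- env.close_job(): hands the job in; it is judged then, once.
The state is a dict: "time_s": time; "q": joint angles; "qvel": joint speeds; "joint_efforts": joint torques, N m; "position": TCP position; "tool_rot": TCP orientation; "ft_force": force on the tool from outside, world axes, zero at the start; "wrist_torque": the same for the moment, N m; "grip_width": finger opening in m; "gripper_force": force on a finger pad.
Only numpy, scipy, OpenCV 4.12 (cv2) and the standard library are available. Lean on these libraries where they do the work, as an engineer would, in place of code of your own. Each camera call takes 0.05 s, during which the arm holds its last target. There are 200 camera calls.

### The job

Pick the round bar, and only that one, out of the tray of bar offcuts (its far end lies under a flat bar); all the other offcuts and the small brass plug stay in the tray. Lay it in the V-block and slide it lengthwise under the clamp arm until its end meets the end stop. Then turn the black hand knob clockwise until you feel the pad bite on the bar, give it about an eighth of a turn more and no further, and let go, without disturbing the loose tools on the bench.

Things in the scene. Friction and masses are not known exactly. Their poses are not given: they have to be found in the camera images.
- tray: open grey sheet-steel tray fixed to the bench, 250 mm along its x, 200 mm along its y, walls 45 mm high (48 with the rim bead) and 3 mm thick, floor 3 mm thick; origin at the middle of the underside. Three bars lie on the floor along its x, in lanes about 55 mm apart, close to the +x wall: some 80 mm of floor is free between their -x ends and the -x wall
- round_bar: the part wanted: plain round steel bar, 20 mm diameter, 150 mm long, 0.2 to 0.33 kg; x runs along the bar, origin on its underside at mid length (10 mm below the axis). It lies in any one of the three lanes, with about the last 30 mm of its +x end under the flat bar; drawn 45 mm towards the tray's -x it is clear of it
- hex_bar: hexagonal steel bar, 20 mm across flats, 150 mm long, stays in the tray; origin at the middle of the underside, x along the bar
- square_bar: square steel bar, 20 x 20 mm, 150 mm long, stays in the tray; origin at the middle of the underside, x along the bar
- flat_bar: flat steel bar 170 x 24 x 8 mm with two holes, lying across the +x ends of the three bars, stays in the tray; origin at the middle of the underside, y along the bar
- coupler: small brass air-line plug, 14 x 42 x 16 mm, lying on the tray floor near the -x wall on the +y side, stays in the tray; origin at the middle of the underside
- vblock: steel V-block fixed to the bench on a dark base plate (12 mm thick, ends at x = -45 mm); origin on the bench below the mid-length of a bar that lies home. The 90 degree V runs along x from its open end at -25 mm to the end stop at +75 mm; bottom line 38 mm, block top 58 mm above the bench, 56 mm wide. Home, the bar's axis is 52 mm above the bench on y = 0, and 50 mm of it stick out at the open end
- stop_face (a point): middle of the end stop's face, where the end of the bar comes to rest: x = +75 mm from the V-block's origin, 52 mm above the bench
- clamp: screw clamp fixed on the V-block's base; same origin and axes as the V-block. Grey post on the +y side (y = 38 to 62 mm), arm over the V from x = 32 to 58 mm, underside 80 mm and top 97 mm above the bench, a steel collar on it to 101 mm. The bar cannot come in from above here: lay it with its front end short of x = 30 mm, then slide it in lengthwise
- knob_grip (a point): on the vertical axis of the black knurled round hand knob, 40 mm diameter, 104 to 132 mm above the bench; point at 122 mm, a good tool height. Any yaw grips it (60 N or more); its height is fixed. Clockwise lowers the pad 2.5 mm per rad, 1.4 to 2.9 rad to first touch. Friction 0.46 N m, at rest either way; as the pad bites the torque rises by 0.25 N m, then slowly. Stays where left
- wrench: loose combination spanner, 240 mm long, left of the V-block, to be left alone
- tape_measure: loose tape measure, 81 mm long, 61 mm high, to the right of the tray, to be left alone
- pliers: loose locking pliers, 210 mm long, right of the tray, to be left alone
- bar_mid (a point): centre of the round bar: on its axis at mid length
- open_end (a point): open end of the V, on the line of a bar's axis lying in it: x = -25 mm from the V-block's origin, 52 mm above the bench
- bite_point (a point): where the pad meets the bar: top of a bar in the V, under the clamp's axis, x = 45 mm, 62 mm above the bench. The round pad (22 mm diameter) at first hangs 3.4 to 7.2 mm above it, how much is not told. It is backed by stiff preloaded springs: from first touch to a firm bite (100 N) is about 0.6 rad, an eighth of a turn past the bite it presses about 120 to 145 N

How it is judged:
By the outcome, as a careful person would: the job done as asked, in the order asked, and still so for the second after the job is handed in, with the robot touching nothing.
It also fails if it takes over 67 s, if anything falls off the work surface, if the arm or the gripper's body presses on something with over 40 N, if the wrist force passes 120 N, or if a joint passes its speed limit or range.

## Working session

There is one attempt and no reset: what is moved stays moved. The work goes in short steps, Python scripts to look and compute and a shell command to move; the robot and the scene stay as the last step left them, time stands still between calls to the robot, and variables do not carry over. Pictures are saved under pics/ and viewed, at most 10 in all, crops included, and the job is handed in when it is done.

```bash
ls; mkdir -p pics; python3 - <<'E'
from rig import env, viewer, telemetry
import cv2,numpy as np
for n in("top","scene"):
    d=viewer.get_image(n);cv2.imwrite(f"pics/{n}0.png",d["pixels"][:,:,::-1]);print(n,d["K"],d["extrinsics"])
    np.savez(f"{n}.npz",K=d["K"],E=d["extrinsics"])
s=telemetry.observe();print(s["position"],s["tool_rot"],s["time_s"],s["grip_width"])
E
```

```text
nudge.py
pics
rig.py
top [[418.94958091   0.         327.28721518]
 [  0.         418.94958091 203.7986795 ]
 [  0.           0.           1.        ]] [[-0.02165219 -0.99976391 -0.00181917  0.0164643 ]
 [-0.98164314  0.02160455 -0.18949929  0.51031727]
 [ 0.18949386 -0.0023173  -0.98187917  1.24166704]
 [ 0.          0.          0.          1.        ]]
scene [[398.52908098   0.         322.81446501]
 [  0.         398.52908098 197.12518007]
 [  0.           0.           1.        ]] [[-0.63690633 -0.77090687 -0.00727548  0.31080571]
 [-0.4921536   0.41383426 -0.76584988  0.3083526 ]
 [ 0.59340977 -0.48419398 -0.64297825  1.06012364]
 [ 0.          0.          0.          1.        ]]
[ 0.18949334 -0.51608432  0.24950077] [[ 9.38739763e-01  3.44626786e-01 -1.89485159e-04]
 [ 3.44626752e-01 -9.38739001e-01  1.22088078e-03]
 [ 2.42871109e-04 -1.21139099e-03 -9.99999237e-01]] 0.1 0.08569653995987468
```

View pics/top0.png

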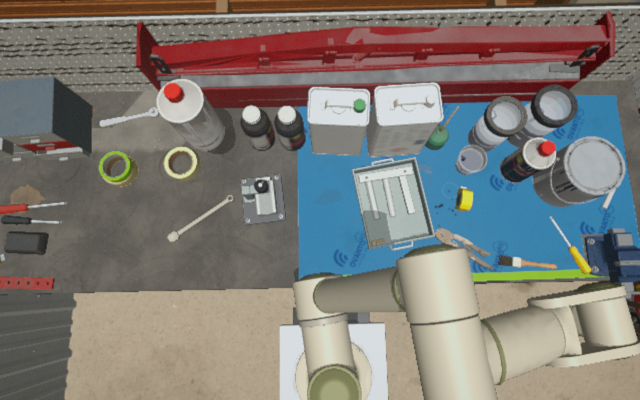

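View pics/scene0.png

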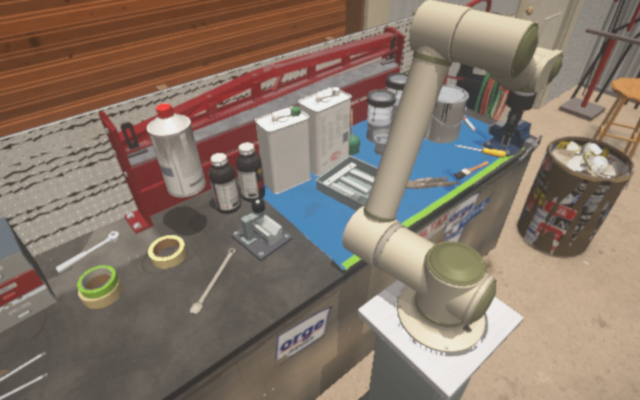

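The top view shows the tray at about (395,203) with three bars and the flat bar at the upper side, and the V-block at (262,198). In the scene view they are at (350,182) and (262,232). I'll enlarge crops of these areas.

```bash
python3 - <<'E'
import cv2,numpy as np
t=cv2.imread("pics/top0.png");s=cv2.imread("pics/scene0.png")
def c(im,x,y,w,h,f): return cv2.resize(im[y:y+h,x:x+w],None,fx=f,fy=f,interpolation=cv2.INTER_CUBIC)
cv2.imwrite("pics/c1.png",np.hstack([c(t,345,150,100,100,4),c(t,225,160,100,100,4)]))
cv2.imwrite("pics/c2.png",np.hstack([c(s,305,140,100,100,4),c(s,215,180,100,100,4)]))
E
```

```text
(no output)
```

View pics/c1.png

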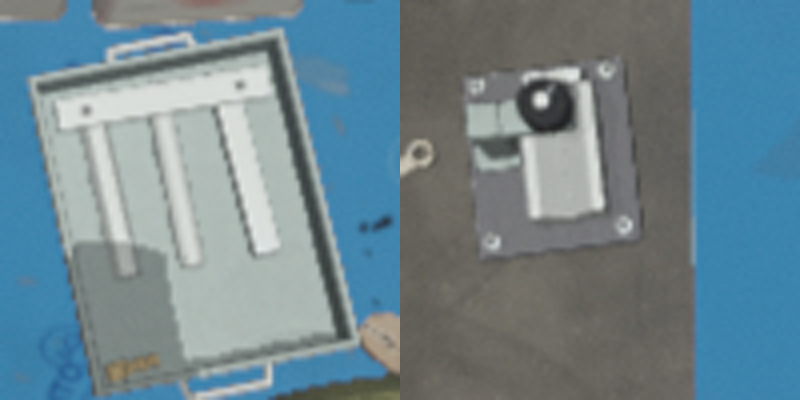

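View pics/c2.png

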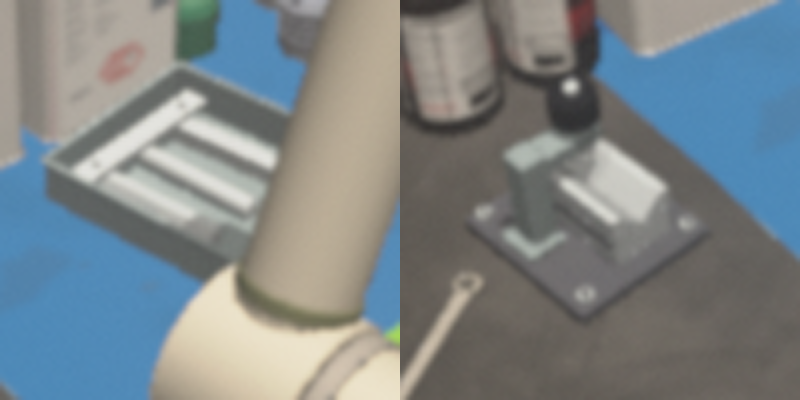

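The enlarged top crop shows three bars: left (112,200), middle (178,190), right (248,180), with the coupler at (130,368). The flat bar's holes are at (87,110) and (240,86). The knob is at (545,103) and the base bolts at (477,87), (606,70), (624,225) and (492,242). The scene crop shows the holes at (97,163) and (182,104), and bolts at (483,212), (586,295) and (688,222). The right bar looks square. I'll triangulate these points and rectify the tray to tell round from hex.

```bash
cat > h.py <<'E'
import numpy as np,cv2
C={n:np.load(f"{n}.npz") for n in("top","scene")}
def ray(n,p):
    K,E=C[n]["K"],C[n]["E"];R=E[:3,:3];d=R.T@np.linalg.solve(K,[p[0],p[1],1]);return -R.T@E[:3,3],d
def atz(n,p,z):
    o,d=ray(n,p);return o+d*(z-o[2])/d[2]
def tri(pt,ps):
    P=[C[n]["K"]@C[n]["E"][:3] for n in("top","scene")]
    X=cv2.triangulatePoints(P[0],P[1],np.array(pt,float).reshape(2,1),np.array(ps,float).reshape(2,1));return (X[:3]/X[3]).ravel()
def proj(n,X):
    x=C[n]["K"]@(C[n]["E"][:3]@np.append(X,1));return x[:2]/x[2]
E
python3 - <<'E'
from h import *
np.set_printoptions(precision=4,suppress=True)
T=lambda x,y:(345+x/4,150+y/4)
V=lambda x,y:(225+(x-400)/4,160+y/4)
S=lambda x,y:(305+x/4,140+y/4)
W=lambda x,y:(215+(x-400)/4,180+y/4)
print("holes",tri(T(87,110),S(97,163)),tri(T(240,86),S(182,104)))
print("tray corners tri ++,+-",tri(T(32,80),S(46,162)),tri(T(284,32),S(180,65)))
cs=[atz("top",T(*p),.048) for p in((32,80),(284,32),(357,345),(97,396))]
print("rim",np.array(cs),np.mean(cs,0))
xax=cs[0]+cs[1]-cs[2]-cs[3];print("tray yaw",np.degrees(np.arctan2(xax[1],xax[0])))
b=[((477,87),(483,212)),((492,242),(586,295)),((624,225),(688,222))]
print("bolts",*[tri(V(*p),W(*q)) for p,q in b])
bz=np.array([atz("top",V(*p),.016) for p in((477,87),(606,70),(624,225),(492,242))]);print(bz,bz.mean(0))
x=bz[0]+bz[1]-bz[2]-bz[3];print("vyaw",np.degrees(np.arctan2(x[1],x[0])))
print("knob",tri(V(545,103),W(572,92)),atz("top",V(545,103),.132))
pc=np.array([atz("top",V(*p),.012) for p in((465,76),(622,56),(641,241),(482,260))]);print("plate",pc)
# rectified bars
c=np.mean(cs,0)[:2];a=np.arctan2(xax[1],xax[0]);ex=np.array([np.cos(a),np.sin(a)]);ey=np.array([-ex[1],ex[0]])
im=cv2.imread("pics/top0.png")
q=[(.125,.1),(.125,-.1),(-.125,-.1),(-.125,.1)]
src=np.float32([proj("top",np.append(c+u*ex+v*ey,.02)) for u,v in q]);dst=np.float32([(0,0),(480,0),(480,600),(0,600)])
r=cv2.warpPerspective(im,cv2.getPerspectiveTransform(src,dst),(480,600),flags=cv2.INTER_CUBIC);cv2.imwrite("pics/rect.png",r)
g=r[200:360].mean(2).mean(0);print(g[::6].astype(int).tolist())
E
```

```text
holes [ 0.596  -0.1208  0.0321] [ 0.6132 -0.2422  0.0325]
tray corners tri ++,+- [ 0.6183 -0.0781  0.0415] [ 0.6548 -0.2779  0.04  ]
rim [[ 0.6167 -0.0775  0.048 ]
 [ 0.6513 -0.277   0.048 ]
 [ 0.4033 -0.3171  0.048 ]
 [ 0.369  -0.1183  0.048 ]] [ 0.5101 -0.1975  0.048 ]
tray yaw 9.27108813942857
bolts [0.5954 0.2699 0.0158] [0.4693 0.2554 0.0154] [0.4806 0.1519 0.0172]
[[0.5944 0.2688 0.016 ]
 [0.6061 0.1658 0.016 ]
 [0.4802 0.1515 0.016 ]
 [0.469  0.2551 0.016 ]] [0.5375 0.2103 0.016 ]
vyaw 6.371841934342257
knob [0.5537 0.1975 0.1298] [0.5521 0.196  0.132 ]
plate [[0.6047 0.2794 0.012 ]
 [0.6185 0.1535 0.012 ]
 [0.4679 0.1386 0.012 ]
 [0.4555 0.2635 0.012 ]]
[142, 166, 156, 156, 164, 167, 167, 167, 168, 168, 168, 166, 152, 140, 148, 170, 195, 205, 205, 199, 176, 155, 163, 175, 176, 177, 178, 179, 180, 181, 183, 184, 184, 174, 150, 154, 186, 203, 213, 215, 208, 191, 173, 173, 181, 182, 181, 181, 180, 181, 180, 181, 181, 182, 182, 173, 138, 132, 180, 218, 220, 219, 219, 218, 217, 209, 189, 178, 179, 180, 180, 180, 180, 180, 181, 180, 163, 110, 72, 65]
```

View pics/rect.png

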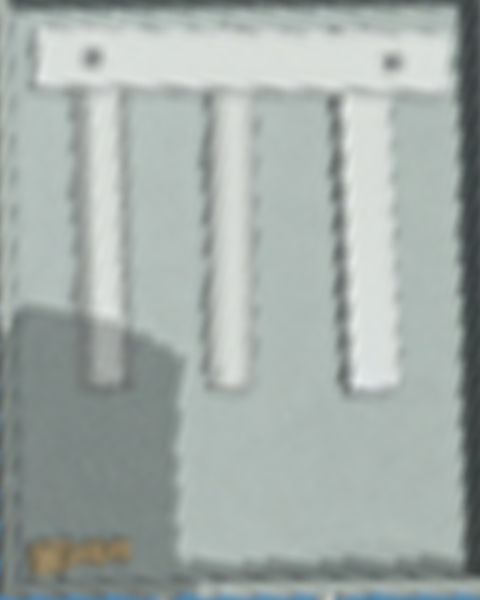

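The rectified view (2.4 px/mm) shows the left bar with a narrow 12 mm bright top and dark flanks on both sides, so it is hex. The middle bar has a smooth gradient about 18 mm wide, so it is round, and the right one is square. Grip width will check this (20 against 23 mm). Next I'll check the pose models with overlays.

```bash
cat >> h.py <<'E'
VO=np.array([.508,.1915]);VY=np.radians(6.2)
def vb(x,y,z): 
    c,s=np.cos(VY),np.sin(VY);return np.array([VO[0]+c*x-s*y,VO[1]+s*x+c*y,z])
E
cat > ov.py <<'E'
from h import *
T=lambda x,y:(345+x/4,150+y/4)
e0=atz("top",T(190,266),.013);e1=atz("top",T(165,112),.013)
d=e1-e0;a=np.arctan2(d[1],d[0]);print("bar end",e0,"yaw",np.degrees(a),"mid",e0+.075*np.array([np.cos(a),np.sin(a),0]))
def draw(n,x,y,w,h,f):
    o=cv2.resize(cv2.imread(f"pics/{n}0.png")[y:y+h,x:x+w],None,fx=f,fy=f,interpolation=cv2.INTER_CUBIC)
    P=lambda X:tuple(np.round((proj(n,X)-(x,y)+.5)*f-.5).astype(int).tolist())
    def poly(pts,c): cv2.polylines(o,[np.array([P(p) for p in pts])],True,c,1)
    r=lambda x0,x1,y0,y1,z:[vb(x0,y0,z),vb(x1,y0,z),vb(x1,y1,z),vb(x0,y1,z)]
    poly(r(-.025,.075,-.028,.028,.058),(0,0,255));poly([vb(-.025,0,.038),vb(.03,0,.038)],(0,255,255))
    poly(r(.032,.058,-.02,.062,.097),(0,255,0));poly([vb(-.045,-.07,.012),vb(-.045,.07,.012)],(255,0,255))
    poly([vb(.045+.02*np.cos(t),.02*np.sin(t),.132) for t in np.linspace(0,6.28,30)],(255,255,0))
    return o
cv2.imwrite("pics/ov.png",np.hstack([draw("top",230,165,66,66,6),draw("scene",228,187,66,66,6)]))
E
python3 ov.py
```

```text
bar end [ 0.47223699 -0.19912066  0.013     ] yaw 6.210710717019834 mid [ 0.5467968  -0.19100677  0.013     ]
```

View pics/ov.png

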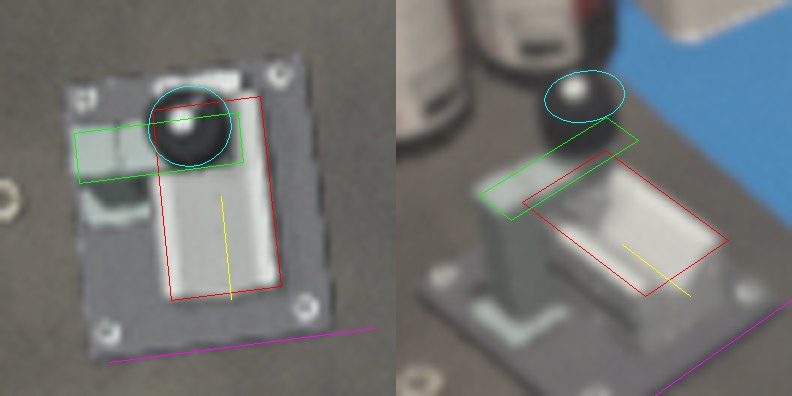

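The overlay sits about 1 to 2 mm off toward -y: the true block spans (162..280,295) in the top part, and the knob is about 9 px (enlarged) left in the scene part. I'll shift the V-block origin to (0.509,0.193). Next I'll refine the bar's line numerically.

```bash
sed -i 's/VO=np.array.*;VY/VO=np.array([.509,.193]);VY/' h.py; python3 - <<'E'
from h import *
im=cv2.imread("pics/rect.png").mean(2)
def cen(r0,r1,lo,hi):
    g=im[r0:r1].mean(0)[lo:hi];w=np.clip(g-188,0,None);return lo+(w*np.arange(hi-lo)).sum()/w.sum()
for lo,hi in((190,270),(325,410)):print([round(cen(r,r+60,lo,hi),1) for r in(100,160,220,280,310)])
a=np.radians(9.27);c=np.array([.5101,-.1975])
g=im[360:410,215:248].mean(1);print(g.astype(int).tolist())
def W(col,row,z=.02):
    u=.125-row/600*.25;v=.1-col/480*.2
    p=np.array([c[0]+u*np.cos(a)-v*np.sin(a),c[1]+u*np.sin(a)+v*np.cos(a),.02])
    return atz("top",proj("top",p),z)
for k in((231,130),(231,388)):print(W(*k,.016))
E
```

```text
[np.float64(233.8), np.float64(233.1), np.float64(232.2), np.float64(231.6), np.float64(231.3)]
[np.float64(365.9), np.float64(367.9), np.float64(369.9), np.float64(372.2), np.float64(373.1)]
[205, 205, 205, 204, 204, 203, 202, 202, 202, 201, 201, 201, 201, 201, 201, 201, 201, 201, 200, 199, 197, 194, 191, 187, 183, 179, 175, 172, 169, 167, 166, 165, 165, 166, 167, 169, 170, 172, 173, 174, 176, 177, 178, 179, 180, 180, 181, 181, 181, 181]
[ 0.5803715  -0.18297727  0.016     ]
[ 0.47394795 -0.20034758  0.016     ]
```

```bash
cat > d.py <<'E'
# usage: d.py x y z yaw -> shift in present tool axes, turn, and shift in axes after the turn
import sys,numpy as np
from rig import env, viewer, telemetry
s=telemetry.observe();R=np.array(s["tool_rot"]);x,y,z,w=map(float,sys.argv[1:5])
D=np.array([x,y,z])-s["position"];yaw=np.degrees(np.arctan2(R[1,0],R[0,0]));c,q=np.cos(np.radians(w)),np.sin(np.radians(w))
R2=np.array([[c,q,0],[q,-c,0],[0,0,-1]])
print("t",s["time_s"],"yaw",round(yaw,2),"turn",round(yaw-w,2),"now",(R.T@D).round(4),"after",(R2.T@D).round(4),"F",np.round(s["ft_force"],1),"w",round(s["grip_width"],4),"gf",s["gripper_force"])
E
echo '{"dx": [0.0397,0.0397,0.0397,0.0397,0.0397,0.0397,0.0397,0.0397,0.0397,0.0397],"dy": [-0.0195,-0.0195,-0.0195,-0.0195,-0.0195,-0.0195,-0.0195,-0.0195,-0.0195,-0.0195],"dz": [0,0,0,0,0,0,0,0,0,0],"rz": [0,0,0,0,0,0,0,0,0,0],"finger_gap": [0.04,0.04,0.04,0.04,0.04,0.04,0.04,0.04,0.04,0.04]}' | python3 nudge.py 100; python3 d.py .4948 -.1965 .024 8.6
```

```text
time_s: 1.1
position: [0.496, -0.1948, 0.2498]
tool_rot: [[0.939, 0.345, -0.0], [0.345, -0.939, 0.0], [-0.0, -0.0, -1.0]]
ft_force: [0.5, -1.7, 0.4]
grip_width: 0.0398
gripper_force: 0.0
t 1.1 yaw 20.16 turn 11.56 now [-0.0016  0.0013  0.2258] after [-0.0014  0.0015  0.2258] F [ 0.5 -1.7  0.4] w 0.0398 gf 0.0
```

```bash
echo '{"dx": [-0.0016,0,0,0,0,0,0,0,0,0],"dy": [0.0013,0,0,0,0,0,0,0,0,0],"dz": [0,0.02,0.03,0.04,0.04,0.04,0.03,0.012,0.012,0],"rz": [0,5.8,5.76,0,0,0,0,0,0,0],"finger_gap": [0.04,0.04,0.04,0.04,0.04,0.04,0.04,0.04,0.04,0.04]}' | python3 nudge.py 100; python3 d.py .4948 -.1965 .024 8.6; echo '{"dx": [0,0,0,0],"dy": [0,0,0,0],"dz": [0,0,0,0],"rz": [0,0,0,0],"finger_gap": [0.015,0.015,0.015,0.015]}' | python3 nudge.py 100
```

```text
time_s: 2.1
position: [0.4938, -0.1984, 0.0256]
tool_rot: [[0.989, 0.149, -0.001], [0.149, -0.989, 0.0], [-0.001, -0.001, -1.0]]
ft_force: [0.4, 0.1, 1.1]
grip_width: 0.0399
gripper_force: 0.0
t 2.1 yaw 8.59 turn -0.01 now [ 0.0013 -0.0017  0.0016] after [ 0.0013 -0.0017  0.0016] F [0.4 0.1 1.1] w 0.0399 gf 0.0
time_s: 2.5
position: [0.4944, -0.1985, 0.0275]
tool_rot: [[0.989, 0.15, 0.002], [0.15, -0.989, -0.001], [0.002, 0.002, -1.0]]
ft_force: [-1.4, 1.5, 6.4]
grip_width: 0.0167
gripper_force: 81.0
```

```bash
echo '{"dx": [0,0,0,0,0,0],"dy": [0,0,-0.0017,0,0,0],"dz": [0,0,0,0.003,0.002,0],"rz": [0,0,0,0,0,0],"finger_gap": [0.04,0.04,0.04,0.04,0.04,0.04]}' | python3 nudge.py 60; python3 - <<'E'
from rig import env, viewer, telemetry
import cv2,numpy as np
o=[]
for n,x,y in(("top",345,150),("scene",305,140)):
    o.append(cv2.resize(viewer.get_image(n)["pixels"][y:y+100,x:x+100,::-1],None,fx=4,fy=4,interpolation=cv2.INTER_CUBIC))
cv2.imwrite("pics/g1.png",np.hstack(o))
E
```

```text
time_s: 3.1
position: [0.4935, -0.1964, 0.0206]
tool_rot: [[0.989, 0.149, -0.001], [0.149, -0.989, 0.0], [-0.001, -0.001, -1.0]]
ft_force: [1.0, -0.2, 0.7]
grip_width: 0.0397
gripper_force: 0.0
```

View pics/g1.png

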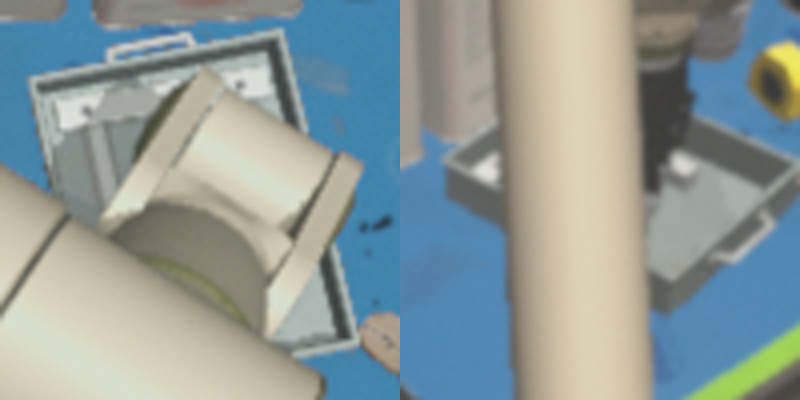

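The arm hides the bars in this picture; the flat bar's visible holes, at (87,110) and (240,86), have not moved. I'll close again a little lower, with a gentler grip.

```bash
echo '{"dx": [0,0,0],"dy": [0,0,0],"dz": [-0.0015,0,0],"rz": [0,0,0],"finger_gap": [0.025,0.025,0.012]}' | python3 nudge.py 40;  echo '{"dx": [0,0,0],"dy": [0,0,0],"dz": [0,0,0],"rz": [0,0,0],"finger_gap": [0.012,0.012,0.012]}' | python3 nudge.py 40
```

```text
time_s: 3.5
position: [0.4939, -0.1967, 0.0229]
tool_rot: [[0.989, 0.15, 0.001], [0.15, -0.989, -0.0], [0.0, 0.001, -1.0]]
ft_force: [-0.1, -0.2, 3.5]
grip_width: 0.0183
gripper_force: 38.9
time_s: 3.8
position: [0.4938, -0.1967, 0.0229]
tool_rot: [[0.989, 0.15, 0.001], [0.15, -0.989, -0.0], [0.0, 0.001, -1.0]]
ft_force: [-1.3, -0.3, 5.4]
grip_width: 0.0185
gripper_force: 39.0
```

```bash
echo '{"dx": [0,0,0],"dy": [0,0,0],"dz": [0,0,0],"rz": [0,0,0],"finger_gap": [0.012,0.012,0.012]}' | python3 nudge.py 20;echo '{"dx": [0,0,0],"dy": [0,0,0],"dz": [0,0,0],"rz": [0,0,0],"finger_gap": [0.012,0.012,0.012]}' | python3 nudge.py 100
```

```text
time_s: 4.1
position: [0.4938, -0.1967, 0.0228]
tool_rot: [[0.989, 0.149, 0.001], [0.149, -0.989, -0.0], [0.0, 0.001, -1.0]]
ft_force: [-0.7, 0.2, 5.4]
grip_width: 0.0188
gripper_force: 39.0
time_s: 4.4
position: [0.4939, -0.1968, 0.0231]
tool_rot: [[0.989, 0.15, 0.001], [0.15, -0.989, -0.001], [0.001, 0.001, -1.0]]
ft_force: [-1.3, -0.7, 7.5]
grip_width: 0.0166
gripper_force: 97.7
```

Extrapolated to zero force, the width is about 20 mm, with soft pads giving about 0.035 mm/N. A hex bar would read about 23 mm, so this is the round bar. I'll draw it out.

```bash
echo '{"dx": [-0.004,-0.006,-0.006,-0.006,-0.006,-0.006,-0.006,-0.006,-0.005,0],"dy": [0,0,0,0,0,0,0,0,0,0],"dz": [0,0,0,0,0,0,0,0,0,0],"rz": [0,0,0,0,0,0,0,0,0,0],"finger_gap": [0.012,0.012,0.012,0.012,0.012,0.012,0.012,0.012,0.012,0.012]}' | python3 nudge.py 110;python3 d.py .495 -.1965 .2 8.6
```

```text
time_s: 5.4
position: [0.4438, -0.2048, 0.0232]
tool_rot: [[0.989, 0.149, 0.002], [0.149, -0.989, -0.002], [0.002, 0.002, -1.0]]
ft_force: [0.7, -0.7, 7.2]
grip_width: 0.0163
gripper_force: 108.2
t 5.4 yaw 8.57 turn -0.03 now [ 0.0523 -0.0002 -0.1767] after [ 0.0519 -0.0005 -0.1768] F [ 0.7 -0.7  7.2] w 0.0163 gf 108.15234303474426
```

```bash
echo '{"dx": [0,0,0,0,0,0,0,0,0],"dy": [0,0,0,0,0,0,0,0,0],"dz": [-0.005,-0.01,-0.015,-0.02,-0.03,-0.03,-0.03,-0.02,0],"rz": [0,0,0,0,0,0,0,0,0],"finger_gap": [0.012,0.012,0.012,0.012,0.012,0.012,0.012,0.012,0.012]}' | python3 nudge.py
```

```text
time_s: 6.3
position: [0.4438, -0.2044, 0.185]
tool_rot: [[0.989, 0.15, 0.004], [0.15, -0.989, -0.003], [0.003, 0.003, -1.0]]
ft_force: [-0.6, 0.3, -2.7]
grip_width: 0.0158
gripper_force: 107.8
```

```bash
python3 d.py .3917 .1803 .14 6.2
```

```text
t 6.3 yaw 8.61 turn 2.41 now [ 0.006  -0.3884  0.0437] after [-0.0102 -0.3881  0.045 ] F [-0.6  0.3 -2.7] w 0.0158 gf 107.80099153518677
```

```bash
echo '{"dx": [0,-0.001,-0.001,-0.001,-0.001,-0.001,-0.001,-0.001,-0.001,-0.001],"dy": [-0.02,-0.042,-0.046,-0.046,-0.046,-0.046,-0.046,-0.046,-0.036,-0.014],"dz": [0,0,0,0,0,0,0,0,0,0.01],"rz": [2.41,0,0,0,0,0,0,0,0,0],"finger_gap": [0.012,0.012,0.012,0.012,0.012,0.012,0.012,0.012,0.012,0.012]}' | python3 nudge.py;echo '{"dx": [0,0,0],"dy": [0,0,0],"dz": [0.02,0.015,0],"rz": [0,0,0],"finger_gap": [0.012,0.012,0.012]}' | python3 nudge.py; python3 d.py .3917 .1803 .14 6.2; python3 - <<'E'
from rig import env, viewer, telemetry
import cv2,numpy as np
o=[]
for n,x,y in(("top",220,150),("scene",210,160)):
    im=viewer.get_image(n)["pixels"][:,:,::-1];cv2.imwrite(f"pics/{n}2.png",im)
    o.append(cv2.resize(im[y:y+130,x:x+130],None,fx=3,fy=3,interpolation=cv2.INTER_CUBIC))
cv2.imwrite("pics/g2.png",np.hstack(o))
E
```

```text
time_s: 7.3
position: [0.3905, 0.1831, 0.172]
tool_rot: [[0.994, 0.111, -0.0], [0.111, -0.994, 0.0], [-0.0, -0.001, -1.0]]
ft_force: [-0.3, -0.0, -2.1]
grip_width: 0.016
gripper_force: 108.1
time_s: 7.6
position: [0.3899, 0.1804, 0.1352]
tool_rot: [[0.994, 0.108, -0.006], [0.108, -0.994, -0.001], [-0.006, 0.0, -1.0]]
ft_force: [0.2, -0.4, -2.1]
grip_width: 0.0162
gripper_force: 108.1
t 7.6 yaw 6.21 turn 0.01 now [ 0.0018  0.0003 -0.0048] after [ 0.0018  0.0003 -0.0048] F [ 0.2 -0.4 -2.1] w 0.0162 gf 108.10831189155579
```

View pics/g2.png

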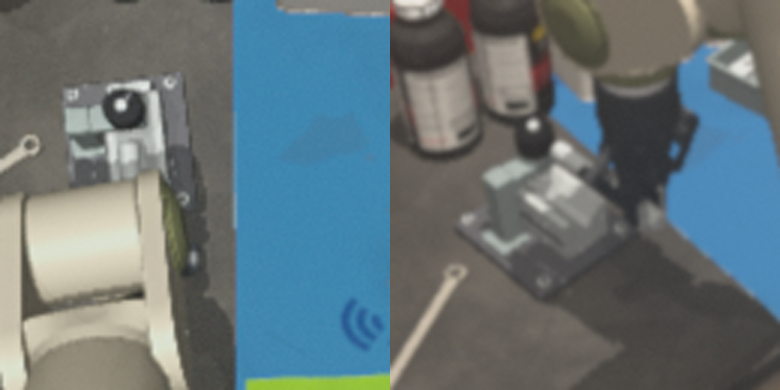

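The top part shows the bar's front end at about crop (130,148), lined up with the V. The scene part shows the tip at about (558,147) and a pale tail at (650,218). Now to triangulate the tip for tilt.

```bash
python3 - <<'E'
from h import *
np.set_printoptions(precision=4,suppress=True)
t=(220+130/3,150+145/3);s=(210+(558-390)/3,160+145/3)
X=tri(t,s);print("tip",X,"reproj",proj("top",X)-t,proj("scene",X)-s)
c,q=np.cos(VY),np.sin(VY);d=X[:2]-VO;print("in vb",c*d[0]+q*d[1],-q*d[0]+c*d[1])
R=np.array([[c,-q],[q,c]])
for z in(.125,.135): 
    Y=atz("top",t,z);d=Y[:2]-VO;print(z,R.T@d)
im=cv2.imread("pics/scene2.png")
o=cv2.resize(im[190:250,235:315],None,fx=9,fy=9,interpolation=cv2.INTER_CUBIC)
a=cv2.resize(cv2.imread("pics/top2.png")[170:215,235:290],None,fx=6,fy=6,interpolation=cv2.INTER_CUBIC)
for h,col in((.1252,(0,255,0)),(.1352,(0,0,255))):
    p=[tuple(int(v) for v in (proj("scene",vb(x,0,h))-(235,190))*9+4) for x in(-.138,.012)];cv2.line(o,p[0],p[1],col,1)
cv2.imwrite("pics/g3.png",o)
E
```

```text
tip [0.5167 0.1918 0.1298] reproj [-0.6166 -0.5458] [0.8601 0.1775]
in vb 0.007561523047964656 -0.0019940959166521678
0.125 [ 0.0068 -0.003 ]
0.135 [ 0.0046 -0.0043]
```

View pics/g3.png

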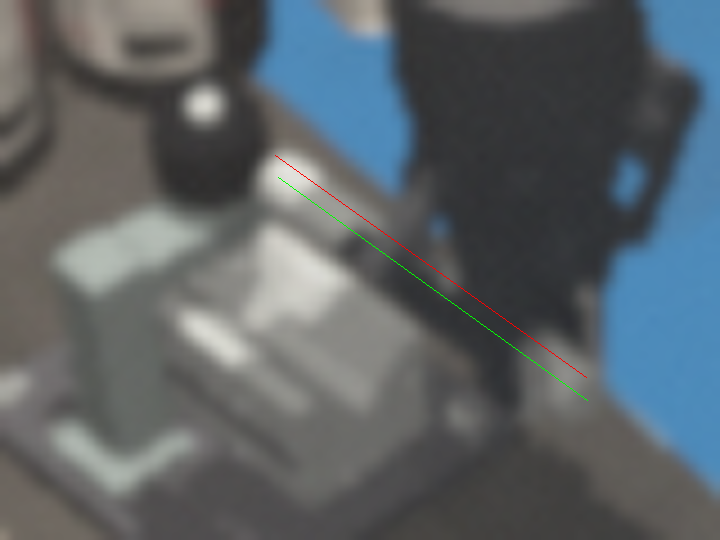

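The scene enlargement shows the bar running level from tip (275,178) to tail (570,385) along the green axis line, over the V. I'll lower it, shifting 1 mm to +y.

```bash
echo '{"dx": [0,0,0,0,0,0,0,0],"dy": [-0.001,0,0,0,0,0,0,0],"dz": [0.01,0.015,0.015,0.01,0.008,0.005,0.003,0],"rz": [0,0,0,0,0,0,0,0],"finger_gap": [0.012,0.012,0.012,0.012,0.012,0.012,0.012,0.012]}' | python3 nudge.py; echo '{"dx": [0,0],"dy": [0,0],"dz": [0.002,0],"rz": [0,0],"finger_gap": [0.012,0.012]}' | python3 nudge.py; echo '{"dx": [0,0],"dy": [0,0],"dz": [0.002,0],"rz": [0,0],"finger_gap": [0.012,0.012]}' | python3 nudge.py
```

```text
time_s: 8.5
position: [0.3916, 0.1815, 0.0714]
tool_rot: [[0.994, 0.108, -0.0], [0.108, -0.994, 0.0], [-0.0, -0.0, -1.0]]
ft_force: [-0.4, -0.0, -1.9]
grip_width: 0.0161
gripper_force: 108.1
time_s: 8.7
position: [0.3916, 0.1815, 0.0696]
tool_rot: [[0.994, 0.108, 0.0], [0.108, -0.994, 0.0], [0.0, -0.0, -1.0]]
ft_force: [-0.4, 0.3, -2.3]
grip_width: 0.0165
gripper_force: 108.1
time_s: 8.9
position: [0.3915, 0.1815, 0.0674]
tool_rot: [[0.994, 0.108, -0.0], [0.108, -0.994, -0.0], [-0.0, 0.0, -1.0]]
ft_force: [-0.1, 0.9, -1.7]
grip_width: 0.016
gripper_force: 108.1
```

```bash
for i in 1 2 3 ; do echo '{"dx": [0,0],"dy": [0,0],"dz": [0.0015,0],"rz": [0,0],"finger_gap": [0.012,0.012]}' | python3 nudge.py | grep -E "posi|ft"; done; python3 -c "
from rig import env, viewer, telemetry;s=telemetry.observe();print(s['wrist_torque'])"
```

```text
position: [0.3915, 0.1815, 0.0659]
ft_force: [0.2, 0.5, -2.3]
position: [0.3915, 0.1815, 0.0644]
ft_force: [0.1, 0.4, -1.8]
position: [0.3916, 0.1815, 0.0629]
ft_force: [-0.8, -1.2, -2.0]
[-0.05419332  0.01471056 -0.0276405 ]
```

```bash
for i in 1 2 ; do echo '{"dx": [0,0],"dy": [0,0],"dz": [0.001,0],"rz": [0,0],"finger_gap": [0.012,0.012]}' | python3 nudge.py | grep -E "posi|ft";python3 -c "
from rig import env, viewer, telemetry;s=telemetry.observe();print(s['wrist_torque'])"; done
```

```text
position: [0.3917, 0.1815, 0.062]
ft_force: [0.3, -0.4, 0.2]
[-0.03885616 -0.01013438 -0.01052035]
position: [0.3916, 0.1815, 0.061]
ft_force: [-0.7, -0.8, 0.3]
[-0.09547648 -0.01517617 -0.06592552]
```

```bash
echo '{"dx": [0.004,0.007,0.007,0.007,0.007,0],"dy": [0,0,0,0,0,0],"dz": [0,0,0,0,0,0],"rz": [0,0,0,0,0,0],"finger_gap": [0.012,0.012,0.012,0.012,0.012,0.012]}' | python3 nudge.py 60; python3 d.py .4538 .187 .061 6.2;  echo '{"dx": [0.006,0.006,0.006,0.004,0],"dy": [0,0,0,0,0],"dz": [0,0,0,0,0],"rz": [0,0,0,0,0],"finger_gap": [0.012,0.012,0.012,0.012,0.012]}' | python3 nudge.py 60; python3 d.py .4538 .187 .061 6.2
```

```text
time_s: 10.5
position: [0.4248, 0.1851, 0.0611]
tool_rot: [[0.994, 0.108, 0.002], [0.108, -0.994, 0.0], [0.002, -0.0, -1.0]]
ft_force: [-0.1, -1.5, 1.0]
grip_width: 0.016
gripper_force: 108.4
t 10.5 yaw 6.18 turn -0.02 now [0.029  0.0012 0.0002] after [0.029  0.0012 0.0001] F [-0.1 -1.5  1. ] w 0.016 gf 108.39917421340942
time_s: 11.0
position: [0.4445, 0.1872, 0.0611]
tool_rot: [[0.994, 0.108, -0.003], [0.108, -0.994, -0.001], [-0.003, 0.0, -1.0]]
ft_force: [-8.3, -2.2, 8.1]
grip_width: 0.0162
gripper_force: 109.0
t 11.0 yaw 6.2 turn -0.0 now [0.0092 0.0012 0.    ] after [0.0092 0.0012 0.0001] F [-8.3 -2.2  8.1] w 0.0162 gf 108.95328640937805
```

```bash
for i in 1 2 ; do echo '{"dx": [0.002,0],"dy": [0,0],"dz": [0,0],"rz": [0,0],"finger_gap": [0.012,0.012]}' | python3 nudge.py | grep -E "posi|ft";python3 -c "
from rig import env, viewer, telemetry;s=telemetry.observe();print(s['wrist_torque'])"; done
```

```text
position: [0.4456, 0.1873, 0.061]
ft_force: [-10.6, -2.1, 10.3]
[-0.45437691  1.45061196 -0.06399524]
position: [0.4473, 0.1875, 0.061]
ft_force: [-12.3, -3.3, 10.3]
[-0.54767222  1.62008485 -0.0958351 ]
```

```bash
echo '{"dx": [0,0],"dy": [0,0],"dz": [-0.001,0],"rz": [0,0],"finger_gap": [0.012,0.012]}' | python3 nudge.py | grep -E "posi|ft"; for i in 1 2 ; do echo '{"dx": [0.002,0],"dy": [0,0],"dz": [0,0],"rz": [0,0],"finger_gap": [0.012,0.012]}' | python3 nudge.py | grep -E "posi|ft"; done; python3 - <<'E'
from rig import env, viewer, telemetry
import cv2,numpy as np
from h import *
o=[]
for n,x,y in(("top",235,165),("scene",225,185)):
    im=viewer.get_image(n)["pixels"][:,:,::-1];cv2.imwrite(f"pics/{n}3.png",im)
    b=cv2.resize(im[y:y+66,x:x+66],None,fx=6,fy=6,interpolation=cv2.INTER_CUBIC)
    for xx in(.03,.075):
        p=(proj(n,vb(xx,0,.062))-(x,y))*6+3;cv2.circle(b,tuple(int(v) for v in p),3,(0,0,255),1)
    o.append(b)
cv2.imwrite("pics/g4.png",np.hstack(o))
E
```

```text
position: [0.4486, 0.1876, 0.062]
ft_force: [-5.1, -1.2, 3.4]
position: [0.4508, 0.1879, 0.062]
ft_force: [-5.2, -2.8, 3.3]
position: [0.4527, 0.1881, 0.062]
ft_force: [-5.7, -1.7, 4.9]
```

View pics/g4.png

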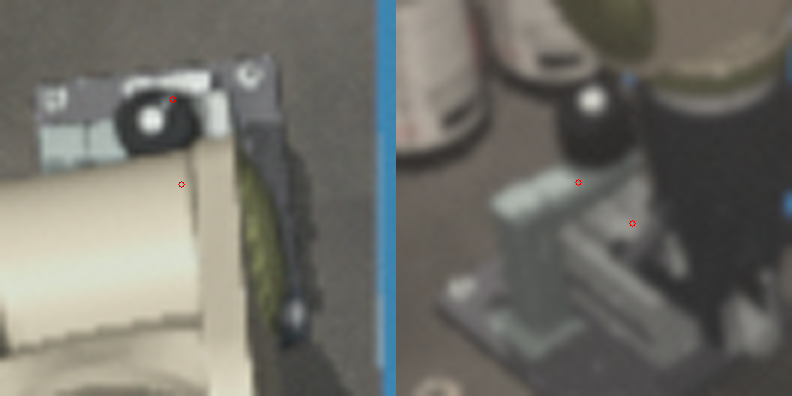

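The picture shows the bar in the V under the clamp arm with the gripper behind. The knob is undisturbed at (155,122) in the top part. Friction dropped once the downward load was eased, so I'll creep on to the stop.

```bash
for i in 1 2 3; do echo '{"dx": [0.001,0],"dy": [0,0],"dz": [0,0],"rz": [0,0],"finger_gap": [0.012,0.012]}' | python3 nudge.py | grep -E "posi|ft"; done
```

```text
position: [0.4534, 0.1882, 0.0619]
ft_force: [-6.4, -2.2, 5.5]
position: [0.4543, 0.1883, 0.0619]
ft_force: [-6.9, -2.2, 6.0]
position: [0.4552, 0.1884, 0.0619]
ft_force: [-7.4, -2.0, 5.4]
```

```bash
for i in 1 2 3 4; do echo '{"dx": [0.001,0],"dy": [0,0],"dz": [0,0],"rz": [0,0],"finger_gap": [0.012,0.012]}' | python3 nudge.py | grep -E "posi|ft"; done
```

```text
position: [0.4562, 0.1885, 0.0619]
ft_force: [-8.3, -1.9, 5.7]
position: [0.4563, 0.1885, 0.0619]
ft_force: [-11.0, -3.1, 8.7]
position: [0.4564, 0.1885, 0.0618]
ft_force: [-15.0, -4.3, 12.4]
position: [0.4564, 0.1885, 0.0618]
ft_force: [-18.3, -4.7, 14.8]
```

The bar has stopped at x = 0.4563 with the force rising, so it is against the stop. I'll release, rise and go to the knob.

```bash
echo '{"dx": [0.001,0,0,0],"dy": [0,0,0,0],"dz": [0,0,0,0],"rz": [0,0,0,0],"finger_gap": [0.012,0.04,0.04,0.04]}' | python3 nudge.py 60; echo '{"dx": [0,0,0,0,0],"dy": [0,0,0,0,0],"dz": [-0.01,-0.03,-0.04,-0.05,0],"rz": [0,0,0,0,0],"finger_gap": [0.05,0.085,0.085,0.085,0.085]}' | python3 nudge.py; python3 d.py .5537 .1982 .122 6.2; python3 -c "
from rig import env, viewer, telemetry;print(telemetry.observe()['q'])"
```

```text
time_s: 13.9
position: [0.462, 0.1892, 0.0621]
tool_rot: [[0.994, 0.108, 0.002], [0.108, -0.994, 0.0], [0.002, -0.0, -1.0]]
ft_force: [0.7, 0.0, -0.1]
grip_width: 0.04
gripper_force: 0.0
time_s: 14.4
position: [0.4637, 0.1896, 0.1986]
tool_rot: [[0.994, 0.108, 0.013], [0.108, -0.994, 0.002], [0.013, -0.001, -1.0]]
ft_force: [-0.6, 0.7, -0.4]
grip_width: 0.085
gripper_force: 0.0
t 14.4 yaw 6.2 turn 0.0 now [0.0894 0.0012 0.0777] after [0.0904 0.0011 0.0766] F [-0.6  0.7 -0.4] w 0.085 gf 0.0
[8.66739969e+00 1.93087065e+01 8.74217954e+01 3.15848015e-03
 7.25318247e+01 9.24658930e+01]
```

```bash
echo '{"dx": [0.03,0.03,0.03,0,0,0,0,0,0,0],"dy": [0.0004,0.0004,0.0004,0,0,0,0,0,0,0],"dz": [0,0,0,0,0,0,0,0,0,0],"rz": [0,0,0,-8.5,-8.5,-8.5,-8.5,-8.5,-8.5,-8.5],"finger_gap": [0.085,0.085,0.085,0.085,0.085,0.085,0.085,0.085,0.085,0.085]}' | python3 nudge.py>/dev/null; echo '{"dx": [0,0,0,0,0,0,0,0,0,0],"dy": [0,0,0,0,0,0,0,0,0,0],"dz": [0,0,0,0,0,0,0,0,0,0],"rz": [-8.5,-8.5,-8.5,-8.5,-8.5,-8.5,-8.5,-8.5,-8.5,-8.5],"finger_gap": [0.085,0.085,0.085,0.085,0.085,0.085,0.085,0.085,0.085,0.085]}' | python3 nudge.py>/dev/null;  echo '{"dx": [0,0,0,0,0,0,0,0,0,0],"dy": [0,0,0,0,0,0,0,0,0,0],"dz": [0,0,0,0,0,0,0,0,0,0],"rz": [-8.5,-8.5,-8.5,-8.5,-8.5,-8.5,-8.5,-8.5,-8.5,-8.5],"finger_gap": [0.085,0.085,0.085,0.085,0.085,0.085,0.085,0.085,0.085,0.085]}' | python3 nudge.py>/dev/null; echo '{"dx": [0],"dy": [0],"dz": [0],"rz": [0],"finger_gap": [0.085]}' | python3 nudge.py;python3 d.py .5537 .1982 .122 -123.2; python3 -c "
from rig import env, viewer, telemetry;print(telemetry.observe()['q'])"
```

```text
time_s: 17.5
position: [0.5509, 0.1976, 0.1923]
tool_rot: [[-0.563, -0.827, 0.001], [-0.827, 0.563, 0.0], [-0.0, -0.0, -1.0]]
ft_force: [-0.2, 0.4, 0.5]
grip_width: 0.0851
gripper_force: 0.0
t 17.5 yaw -124.24 turn -1.04 now [-0.0021 -0.002   0.0703] after [-0.0021 -0.002   0.0703] F [-0.2  0.4  0.5] w 0.0851 gf 0.0
[ 8.14887498e+00  2.79132042e+01  7.40746174e+01  2.14375880e-03
  7.79803408e+01 -1.37615085e+02]
```

```bash
echo '{"dx": [-0.0021,0,0,0,0,0,0],"dy": [-0.002,0,0,0,0,0,0],"dz": [0,0.02,0.02,0.015,0.01,0.005,0],"rz": [0,0,0,0,0,0,0],"finger_gap": [0.085,0.085,0.085,0.085,0.085,0.085,0.085]}' | python3 nudge.py 70; python3 d.py .5537 .1982 .122 -124.2; echo '{"dx": [0,0,0,0,0],"dy": [0,0,0,0,0],"dz": [0,0,0,0,0],"rz": [0,0,0,0,0],"finger_gap": [0.05,0.03,0.03,0.03,0.03]}' | python3 nudge.py 70; python3 -c "
from rig import env, viewer, telemetry;print(telemetry.observe()['wrist_torque'])"
```

```text
time_s: 18.2
position: [0.5537, 0.1982, 0.1218]
tool_rot: [[-0.565, -0.825, -0.0], [-0.825, 0.565, -0.0], [0.0, 0.0, -1.0]]
ft_force: [-0.5, 0.2, 0.4]
grip_width: 0.085
gripper_force: 0.0
t 18.2 yaw -124.37 turn -0.17 now [-0.0001 -0.     -0.0002] after [-0.0001 -0.     -0.0002] F [-0.5  0.2  0.4] w 0.085 gf 0.0
time_s: 18.7
position: [0.5546, 0.1977, 0.1231]
tool_rot: [[-0.564, -0.826, 0.003], [-0.826, 0.564, -0.0], [-0.001, -0.003, -1.0]]
ft_force: [2.3, -4.2, 6.4]
grip_width: 0.0378
gripper_force: 69.9
[-0.59448226 -0.2553076  -0.01912518]
```

```bash
cat > m.py <<'E'
from rig import env, viewer, telemetry
import numpy as np
s=telemetry.observe();R=s["tool_rot"];print("t",s["time_s"],"yaw",round(np.degrees(np.arctan2(R[1][0],R[0][0])),2),"T",np.round(s["wrist_torque"],3),"F",np.round(s["ft_force"],1),"p",np.round(s["position"],4),"q6",round(s["q"][5],1),"w",round(s["grip_width"],4))
E
echo '{"dx": [0,0,0],"dy": [-0.001,0,0],"dz": [0,0,0],"rz": [3,5,5],"finger_gap": [0.03,0.03,0.03]}' | python3 nudge.py>/dev/null;python3 m.py;  echo '{"dx": [0,0,0,0,0],"dy": [0,0,0,0,0],"dz": [0,0,0,0,0],"rz": [5,5,5,5,5],"finger_gap": [0.03,0.03,0.03,0.03,0.03]}' | python3 nudge.py>/dev/null;python3 m.py; echo '{"dx": [0,0,0,0],"dy": [0,0,0,0],"dz": [0,0,0,0],"rz": [5,5,5,5],"finger_gap": [0.03,0.03,0.03,0.03]}' | python3 nudge.py>/dev/null;python3 m.py
```

```text
t 19.0 yaw -137.46 T [-0.026  0.399  0.437] F [-3.6  0.2  8.6] p [0.5544 0.1979 0.1231] q6 -124.4 w 0.0384
t 19.5 yaw -162.44 T [0.409 0.63  0.437] F [-4.2  3.4  9.3] p [0.554  0.1985 0.1231] q6 -99.4 w 0.0383
t 19.9 yaw 177.58 T [0.835 0.633 0.53 ] F [-4.5  7.5  8.5] p [0.5539 0.1991 0.1231] q6 -79.4 w 0.0382
```

```bash
for i in 1 2 3 4 5 6; do echo '{"dx": [0,0],"dy": [0,0],"dz": [0,0],"rz": [5,5],"finger_gap": [0.03,0.03]}' | python3 nudge.py>/dev/null;python3 m.py; done
```

```text
t 20.1 yaw 167.58 T [1.013 0.622 0.478] F [-3.6  8.3  7.5] p [0.5539 0.1994 0.1231] q6 -69.4 w 0.0384
t 20.3 yaw 157.58 T [1.262 0.593 0.482] F [-2.2 10.8  7.1] p [0.554  0.1996 0.1231] q6 -59.4 w 0.0382
t 20.5 yaw 147.58 T [1.448 0.576 0.496] F [-1.9 13.2  7.2] p [0.5541 0.1999 0.1231] q6 -49.4 w 0.0383
t 20.7 yaw 137.59 T [1.705 0.441 0.522] F [-0.1 13.   6.2] p [0.5543 0.2001 0.1231] q6 -39.4 w 0.0386
t 20.9 yaw 127.59 T [1.885 0.222 0.507] F [ 0.4 14.6  6.5] p [0.5545 0.2003 0.1231] q6 -29.4 w 0.0381
t 21.1 yaw 117.58 T [2.08  0.163 0.474] F [ 2.  16.1  5. ] p [0.5547 0.2005 0.1231] q6 -19.4 w 0.0383
```

```bash
echo '{"dx": [0.0004],"dy": [0.0013],"dz": [0],"rz": [0],"finger_gap": [0.03]}' | python3 nudge.py>/dev/null;python3 m.py; for i in 1 2 3 4 5 6; do echo '{"dx": [0,0],"dy": [0,0],"dz": [0,0],"rz": [4,4],"finger_gap": [0.03,0.03]}' | python3 nudge.py>/dev/null;python3 m.py; done
```

```text
t 21.2 yaw 117.58 T [ 0.651  1.261 -0.472] F [-6.6  5.8 10.5] p [0.5548 0.2006 0.1231] q6 -19.3 w 0.0385
t 21.4 yaw 109.62 T [1.416 0.668 0.476] F [-1.6 10.9  8. ] p [0.555  0.2007 0.1231] q6 -11.4 w 0.0382
t 21.6 yaw 101.62 T [1.521 0.542 0.475] F [-1.  10.1  6.9] p [0.5552 0.2007 0.1231] q6 -3.4 w 0.0384
t 21.8 yaw 93.62 T [1.564 0.333 0.532] F [ 0.6 10.6  6.5] p [0.5554 0.2008 0.1231] q6 4.6 w 0.0384
t 22.0 yaw 85.62 T [1.652 0.199 0.654] F [ 1.6 10.6  6. ] p [0.5557 0.2008 0.1232] q6 12.6 w 0.0383
t 22.2 yaw 77.62 T [ 1.62  -0.007  0.623] F [ 2.3 11.1  4.9] p [0.5559 0.2008 0.1232] q6 20.6 w 0.0382
t 22.4 yaw 69.62 T [ 1.67  -0.208  0.647] F [4.2 9.9 4.6] p [0.5561 0.2007 0.1232] q6 28.6 w 0.0382
```

```bash
for i in 1 2 3 4 5 6 7; do echo '{"dx": [0],"dy": [0],"dz": [0],"rz": [3],"finger_gap": [0.03]}' | python3 nudge.py>/dev/null;python3 m.py; done
```

```text
t 22.5 yaw 66.63 T [ 1.567 -0.254  0.622] F [3.7 9.1 4.5] p [0.5562 0.2007 0.1232] q6 31.6 w 0.0382
t 22.6 yaw 63.66 T [ 1.585 -0.347  0.736] F [4.4 9.5 4. ] p [0.5563 0.2006 0.1232] q6 34.6 w 0.0379
t 22.7 yaw 60.66 T [ 1.579 -0.367  0.658] F [4.  9.6 2.5] p [0.5564 0.2006 0.1232] q6 37.6 w 0.0383
t 22.8 yaw 57.67 T [ 1.551 -0.41   0.713] F [4.2 9.2 3. ] p [0.5565 0.2005 0.1232] q6 40.6 w 0.0382
t 22.9 yaw 54.66 T [ 1.519 -0.51   0.726] F [4.9 9.1 4.3] p [0.5565 0.2005 0.1232] q6 43.6 w 0.038
t 23.0 yaw 51.67 T [ 1.436 -0.521  0.752] F [5.2 8.  3.5] p [0.5566 0.2005 0.1232] q6 46.6 w 0.0381
t 23.1 yaw 48.66 T [ 1.372 -0.623  0.738] F [5.8 8.7 3.5] p [0.5567 0.2004 0.1232] q6 49.6 w 0.0382
```

```bash
for i in 1 2 3; do echo '{"dx": [0],"dy": [0],"dz": [0],"rz": [3],"finger_gap": [0.03]}' | python3 nudge.py>/dev/null;python3 m.py; done;  for i in 1 2 3; do echo '{"dx": [0,0],"dy": [0,0],"dz": [0,0],"rz": [3,3],"finger_gap": [0.03,0.03]}' | python3 nudge.py>/dev/null;python3 m.py; done
```

```text
t 23.2 yaw 45.66 T [ 1.336 -0.631  0.81 ] F [5.7 8.6 2.5] p [0.5567 0.2003 0.1232] q6 52.6 w 0.0385
t 23.3 yaw 42.66 T [ 1.345 -0.718  0.828] F [6.1 7.6 2.2] p [0.5568 0.2003 0.1232] q6 55.5 w 0.038
t 23.4 yaw 39.66 T [ 1.262 -0.786  0.766] F [7.  7.9 1.9] p [0.5569 0.2002 0.1232] q6 58.5 w 0.0381
t 23.6 yaw 33.66 T [ 1.204 -0.85   0.795] F [5.9 7.  2.3] p [0.557  0.2001 0.1232] q6 64.5 w 0.0382
t 23.8 yaw 27.66 T [ 0.974 -0.888  0.77 ] F [7.3 5.7 3.6] p [0.5571 0.1999 0.1232] q6 70.5 w 0.0383
t 24.0 yaw 21.66 T [ 0.903 -0.974  0.841] F [7.1 5.6 2.2] p [0.5572 0.1997 0.1232] q6 76.5 w 0.0383
```

```bash
python3 - <<'E'
import numpy as np
from scipy.optimize import least_squares
y=np.array([222.5,197.6,177.6,167.6,157.6,147.6,137.6,127.6,117.6,109.6,101.6,93.6,85.6,77.6,69.6,66.6,63.7,60.7,57.7,54.7,51.7,48.7,45.7,42.7,39.7,33.7,27.7,21.7])
T=np.array([.437,.437,.53,.478,.482,.496,.522,.507,.474,.476,.475,.532,.654,.623,.647,.622,.736,.658,.713,.726,.752,.738,.81,.828,.766,.795,.77,.841])
for pre in(0,.1,.15):
 for W in(30,34.4,40):
  f=lambda p:p[0]+np.where(y<p[1],pre*np.clip((p[1]-y)/4,0,1),0)+(.25-pre)*np.clip((p[1]-y)/W,0,1)+p[2]*np.clip(p[1]-W-y,0,99)-T
  r=min((least_squares(f,[.48,y0,.0015],bounds=([.4,60,.0009],[.55,110,.0027])) for y0 in(80,90,100)),key=lambda r:r.cost)
  print(pre,W,r.x.round(4),"bite yaw",round(r.x[1]-W,1),"rms",round(np.sqrt(2*r.cost/len(y)),4))
E
```

```text
0 30 [4.81100e-01 9.30406e+01 2.20000e-03] bite yaw 63.0 rms 0.0405
0 34.4 [4.7770e-01 9.7214e+01 2.3000e-03] bite yaw 62.8 rms 0.0377
0 40 [4.82700e-01 9.88316e+01 2.60000e-03] bite yaw 58.8 rms 0.0352
0.1 30 [4.789e-01 8.960e+01 2.600e-03] bite yaw 59.6 rms 0.0352
0.1 34.4 [4.853e-01 8.960e+01 2.700e-03] bite yaw 55.2 rms 0.0334
0.1 40 [4.896e-01 9.170e+01 2.700e-03] bite yaw 51.7 rms 0.0331
0.15 30 [4.743e-01 8.960e+01 2.700e-03] bite yaw 59.6 rms 0.0359
0.15 34.4 [4.803e-01 8.960e+01 2.700e-03] bite yaw 55.2 rms 0.0349
0.15 40 [4.86200e-01 9.03131e+01 2.70000e-03] bite yaw 50.3 rms 0.0354
```

Fits put the bite at yaw 58±4, so an eighth of a turn ends near 13–14. I'll turn the last 8 degrees, let go and rise.

```bash
echo '{"dx": [0,0],"dy": [0,0],"dz": [0,0],"rz": [4,4],"finger_gap": [0.03,0.03]}' | python3 nudge.py>/dev/null;python3 m.py; echo '{"dx": [0,0,0,0,0],"dy": [0,0,0,0,0],"dz": [0,0,0,0,0],"rz": [0,0,0,0,0],"finger_gap": [0.085,0.085,0.085,0.085,0.085]}' | python3 nudge.py; python3 m.py; echo '{"dx": [0,0,0,0,-0.03,-0.04,-0.04,-0.04,-0.04,0],"dy": [0,0,0,0,0,0,0,0,0,0],"dz": [-0.01,-0.03,-0.04,-0.04,-0.01,0,0,0,0,0],"rz": [0,0,0,0,0,0,0,0,0,0],"finger_gap": [0.085,0.085,0.085,0.085,0.085,0.085,0.085,0.085,0.085,0.085]}' | python3 nudge.py; python3 - <<'E'
from rig import env, viewer, telemetry
from h import *
for n in("top","scene"):cv2.imwrite(f"pics/{n}4.png",viewer.get_image(n)["pixels"][:,:,::-1])
# change check: coupler/hex/square/flat (tray), wrench, pliers regions; and bar tail in V line
for n in("top","scene"):
    a=cv2.imread(f"pics/{n}0.png").astype(int);b=cv2.imread(f"pics/{n}4.png").astype(int);d=(np.abs(a-b).max(2)>45).astype(np.uint8)
    k,l,st,ce=cv2.connectedComponentsWithStats(d);print(n,[st[i].tolist() for i in range(1,k) if st[i][4]>15])
b=cv2.imread("pics/top4.png")
for x in(-.095,-.085,-.078,-.07,-.06,-.045,-.03): p=proj("top",vb(x,.001,.06));print(x,p.round(1),b[int(p[1]+.5),int(p[0]+.5)])
E
```

```text
t 24.2 yaw 13.62 T [ 0.733 -0.982  0.845] F [7.3 3.1 1.9] p [0.5572 0.1995 0.1232] q6 84.6 w 0.0383
time_s: 24.7
position: [0.5553, 0.1985, 0.122]
tool_rot: [[0.972, 0.237, -0.0], [0.237, -0.972, -0.0], [-0.0, -0.0, -1.0]]
ft_force: [0.0, -1.0, 0.3]
grip_width: 0.0853
gripper_force: 0.0
t 24.7 yaw 13.7 T [-0.001  0.016 -0.019] F [ 0.  -1.   0.3] p [0.5553 0.1985 0.122 ] q6 84.5 w 0.0853
time_s: 25.7
position: [0.3668, 0.1532, 0.2529]
tool_rot: [[0.972, 0.237, -0.0], [0.237, -0.972, -0.0], [-0.0, -0.0, -1.0]]
ft_force: [-0.7, 0.2, 0.8]
grip_width: 0.0851
gripper_force: 0.0
top [[257, 182, 6, 6, 19], [217, 201, 74, 101, 4074], [363, 211, 28, 38, 662], [289, 237, 9, 7, 23], [293, 243, 201, 78, 5050], [470, 243, 21, 12, 69], [387, 244, 6, 6, 16], [480, 282, 160, 85, 4275], [390, 285, 89, 115, 2288], [277, 296, 8, 28, 106], [208, 303, 166, 97, 4314], [564, 328, 17, 26, 132], [351, 338, 6, 5, 19], [496, 359, 9, 26, 65], [354, 368, 5, 10, 21]]
scene [[415, 0, 116, 52, 2351], [505, 23, 33, 106, 1902], [345, 33, 163, 85, 6451], [534, 48, 27, 18, 279], [548, 60, 14, 23, 125], [500, 74, 3, 8, 1
[... 285 characters left out ...]
41, 181, 17, 3, 42], [364, 183, 8, 15, 65], [342, 188, 92, 88, 3565], [353, 194, 12, 11, 53], [255, 199, 5, 5, 19], [268, 221, 14, 11, 77], [261, 227, 14, 9, 74], [471, 246, 13, 12, 40], [485, 260, 4, 12, 26], [413, 274, 47, 56, 1870], [395, 276, 16, 10, 38], [464, 278, 26, 22, 146], [467, 279, 30, 47, 539], [360, 291, 71, 95, 2283], [399, 309, 14, 25, 184], [422, 326, 19, 22, 155], [444, 327, 20, 12, 132], [411, 336, 11, 9, 34], [360, 351, 14, 25, 196]]
-0.095 [268.7 235.7] [204 224 218]
-0.085 [268.4 232.4] [206 224 219]
-0.078 [268.1 230.2] [199 219 218]
-0.07 [267.9 227.5] [193 214 218]
-0.06 [267.5 224.3] [184 205 212]
-0.045 [267.  219.4] [168 189 196]
-0.03 [266.5 214.6] [144 164 170]
```

The arm hides the bar's tail in the top view. I'll move it aside and check the tail numerically (expected at -75 mm).

```bash
echo '{"dx": [0,0,0,0,0,0,0,0,0],"dy": [0.045,0.045,0.045,0.045,0.045,0.045,0.045,0.045,0],"dz": [0,0,0,0,0,0,0,0,0],"rz": [0,0,0,0,0,0,0,0,0],"finger_gap": [0.085,0.085,0.085,0.085,0.085,0.085,0.085,0.085,0.085]}' | python3 nudge.py|head -2; python3 - <<'E'
from rig import env, viewer, telemetry
from h import *
for n in("top","scene"):
    b=viewer.get_image(n)["pixels"].mean(2).astype(np.float32);xs=np.arange(-.1,-.02,.004)
    for yy in((-.02,0,.02) if n=="top" else (0,)):
        P=np.float32([proj(n,vb(x,.001+yy,.060)) for x in xs]);print(n,yy,P[0].round(),list(zip((xs*1e3).round().astype(int).tolist(),cv2.remap(b,P[:,0],P[:,1],cv2.INTER_LINEAR).ravel().astype(int).tolist())))
E
```

```text
time_s: 26.7
position: [0.4576, -0.2014, 0.2514]
top -0.02 [275. 237.] [(-100, 72), (-96, 72), (-92, 73), (-88, 71), (-84, 73), (-80, 72), (-76, 69), (-72, 67), (-68, 66), (-64, 67), (-60, 67), (-56, 63), (-52, 68), (-48, 77), (-44, 77), (-40, 77), (-36, 90), (-32, 101), (-28, 101), (-24, 164)]
top 0 [269. 237.] [(-100, 73), (-96, 71), (-92, 70), (-88, 71), (-84, 72), (-80, 72), (-76, 98), (-72, 148), (-68, 163), (-64, 162), (-60, 170), (-56, 199), (-52, 214), (-48, 217), (-44, 217), (-40, 216), (-36, 215), (-32, 214), (-28, 214), (-24, 215)]
top 0.02 [262. 238.] [(-100, 110), (-96, 108), (-92, 108), (-88, 109), (-84, 107), (-80, 107), (-76, 106), (-72, 106), (-68, 104), (-64, 105), (-60, 105), (-56, 100), (-52, 101), (-48, 116), (-44, 118), (-40, 119), (-36, 117), (-32, 109), (-28, 111), (-24, 163)]
scene 0 [292. 243.] [(-100, 72), (-96, 72), (-92, 73), (-88, 69), (-84, 72), (-80, 90), (-76, 107), (-72, 125), (-68, 142), (-64, 146), (-60, 149), (-56, 158), (-52, 183), (-48, 210), (-44, 217), (-40, 218), (-36, 219), (-32, 219), (-28, 219), (-24, 219)]
```

```bash
python3 -c "
from rig import env, viewer, telemetry;print(env.close_job())"
```

```text
the job is handed in; nothing more can be done
None
```

I handed the job in at 26.8 s: the round bar is in the V-block against the end stop, and the knob is about an eighth of a turn past the bite, which torque readings put within about 4°; I did not recheck the tray or the loose tools up close at the end.

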